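Right the thread case and push it home through the dust flap

ROBOT

A 6-joint arm with a two-finger parallel gripper is mounted at the origin on the work surface. World frame = base frame: x ahead of the robot, y to its left, z up, the work surface at z = 0. Lengths are in mm, angles in rad, forces in N, time in s.
With the tool pointing down it reaches from about 275 to 750 mm from the base axis. Payload 10.2 kg.
Tool frame: the origin (TCP) lies midway between the tips of the shut fingers; the grasp point (between the pads) lies 19 mm behind it; z points along the fingers, y is the direction in which the jaws open and shut (so a half turn about z gives the same grasp; the last joint's range is limited). The gripper opens to 85 mm and grips with 20 to 120 N. Pads are 22 mm wide; open, the fingers measure 114 mm over their backs; the gripper's body (76 mm by 85 mm) begins 54 mm behind the grasp point. The pads swing forward as they close: fully open they stand 13 mm farther back than shut.
Start: joints at [0.985, 0.313, 1.498, -0, 1.331, -0.223], TCP at [186.332, 490.827, 231.294] pointing down, gripper open.
Joint ranges: [-2.94, 2.94], [-0.97, 2.17], [0.19, 2.56], [-1.23, 4.37], [0.02, 3.11], [-2.88, 2.88]. Speed limits (rad/s): [2.39, 2.39, 3.01, 3.14, 3.14, 3.14].

INTERFACE

Orientations are given as a unit quaternion [w, x, y, z].
In Python, from rig import sense, optics, ctrl gives the robot as it stands.
- The arm moves only by the tool play_rows, never from a script. Its argument "plan" is a list of rows, each a list of 7 numbers: the shift along the world's x, y, z in mm, then the turn, a rotation vector about the world's x, y, z in rad, then the opening, from -1 (shut) to 1 (fully open), so that 0 is half open. A call has 1 to 5 rows; each row shifts and turns the pose as measured when the row begins; what a row does not reach is not made up. A row lasts 1/12 s, in which the tool goes at most 41.7 mm and 7.16 degrees, less where a joint would pass 70% of its speed; a pose out of reach is approached as far as the arm can. A call is refused whole if a number of a shift passes 41.7 or a number of a turn 0.125, either way. A call with a gripper value outside its range is refused whole. The fingers move at their own pace and stop on an object; "grip_force" is the grip in N (left out, the last holds). Time passes only in rows, so rows that do not move let the fingers close. It gives the time, the measured TCP pose, the force and the opening at its end, in the units of the state.
- sense(): the state, without advancing time (a new reading comes with each control period).
- optics.capture(name): name is "side" or "top"; returns a dict with "img" (480x640x3 uint8, blue, green, red), "fx", "fy", "cx", "cy" (pixels), "world_to_cam" (4x4, takes a point from world to camera coordinates). Camera axes: x right, y up, looking along -z (the intrinsics and any distortion apply to the point x, -y, -z); pixel columns grow to the right and rows downward; lengths in mm; the calibration is good to about 2 mm. A picture is of the moment at which its call begins. There is no depth.
- ctrl.finish_job(): hands the job in, once; it reports no verdict.
The state is a dict: "time_s": time; "joints": joint angles; "dq": joint speeds; "tau": joint torques, N m; "eef_pos": TCP position; "ee_rot": TCP orientation; "force": force on the tool from outside, world axes, zero at the start; "wrist_torque": the same for the moment, N m; "grip_width": opening from 0.0 (shut) to 1.0 (fully open).
Only numpy, scipy, OpenCV 4.12 (cv2) and the standard library are available. Lean on these libraries where they do the work, as an engineer would, in place of code of your own. Each camera call takes 0.05 s, during which the arm holds its last target. There are 200 camera calls.

TASK

The thread case on the bench is upside down. Roll it over on the bench, one face at a time and letting it rest on its side in between, until its clear lid is on top; then push it endwise through the sprung dust flap into the empty middle bay of the rack, fully home, so that it keeps the flap up like the cases in the other bays. Do not lift it off the bench, and leave the other things on the bench where they are.

Things in the scene. Friction and masses are not known exactly. Their poses are not given: they have to be found in the camera images.
- case: Thread case: closed grey box 130 mm long, 80 wide, 80 high, about 0.45 kg, faces flat. One long face is the lid (clear pane in a white frame, spools behind it); the face opposite is plain grey. Origin at the box's centre; own x along its length, own z out of the lid. Starts lid down in front of the rack, left or right of the middle bay, its length pointing roughly into the bays.
- case_lid (a point): Centre of the case's lid face, 40 mm from the case's centre, axes as the case's. Friction on the bench is about 0.5 to 0.7: pushed square on a long side at three quarters of its height or higher, with the hand rising along the arc, the case tips over its far lower edge, falls by itself past 45 degrees and so moves on by about 80 mm; pushed low it slides.
- rack: Low rack fixed to the bench, 344 mm wide, 130 deep, 99 high: grey walls 8 mm thick, clear top, three bays side by side 112 mm apart, each 104 mm wide and 94 high, open in front; the outer two hold cases pushed home, the middle one is empty. Origin on the bench at the middle of the middle bay's mouth; x points into the bay (away from the robot), y left, z up.
- bay_back (a point): Foot of the middle bay's back wall, 122 mm into the bay from the mouth, axes as the rack's. A 130 mm case pushed home against it has its centre 57 mm inside the mouth and its near end 8 mm in front of the mouth, like those in the other bays. The bay has no floor of its own: the case slides in on the bench.
- flap (a joint): Dust flap of the middle bay: clear, grey-edged, 98 mm wide, 87 high, hinged along the top of the mouth (5 mm inside it, 91 mm up). 0 = shut, hanging upright; a weak spring and its weight shut it. It swings inwards only, to 1.55 rad: the case pushes it open with 1 to 4 N, and it then lies on top of the case (about 1.45 rad) for as long as the case is in, as the flaps of the outer bays do.
- cone: Large navy cone of thread standing on the bench on the other side of the middle bay from the case, 94 mm across, 128 mm tall; origin at the centre of its underside. Leave it alone.
- tray: Low white divided tray, 100 x 80 x 30 mm, just left of the rack; origin at the centre of its underside. Leave it alone.
- oil: Clear bottle, 52 mm across and 130 mm tall, just right of the rack; origin at the centre of its underside. Leave it alone.
- shears: Cutting shears lying flat, about 225 mm long and 12 mm high, left of the case's ground; origin at the pivot. Leave them alone.
- weight: Dark steel pattern weight with a knob, 150 x 50 mm and 52 mm high, on the right; origin at the centre of its underside. Leave it alone.
- pins: Steel pin bowl, 80 mm across, 28 mm high, on the right; origin at the centre of its underside. Leave it alone.
There are look-alikes about, which are no part of the job. Of the things that look like the case, take the one that is farthest to the robot's left at the start.

How it is judged:
By the outcome, as a careful person would: the job done as asked, in the order asked, and still so for the second after the job is handed in, with the robot touching nothing.
It also fails if it takes over 61 s, if anything falls off the work surface, if the arm or the gripper's body presses on something with over 40 N, if the wrist force passes 120 N, or if a joint passes its speed limit or range.

## Working session

There is one attempt and no reset: what is moved stays moved. The work goes in short steps, Python scripts to look and compute and a tool call to move; the robot and the scene stay as the last step left them, time stands still between calls to the robot, and variables do not carry over. Pictures are saved under pics/ and viewed, about 8 in all and at most 12, crops included, and the job is handed in when it is done.

Besides the shell and the picture viewer there is one more tool, called after "Call:" as a command line: name --pt "numbers of a row" for each row, then --argument value for the rest. play_rows: Moves the arm, as the interface text tells. Its arguments: {"type":"object","properties":{"plan":{"type":"array"},"grip_force":{"type":"number"}},"required":["plan"]}

```bash
mkdir -p pics
cat > h.py <<'E'
from rig import sense, optics, ctrl
import numpy as np, cv2
def cap(n,f=None):
    c=optics.capture(n)
    if f: cv2.imwrite('pics/'+f,c['img'])
    return c
def ray(c,u,v,z):
    M=np.array(c['world_to_cam']);R,t=M[:3,:3],M[:3,3]
    d=R.T@np.array([(u-c['cx'])/c['fx'],-(v-c['cy'])/c['fy'],-1]);o=-R.T@t
    return (o+d*(z-o[2])/d[2]).round(1)
def proj(c,p):
    M=np.array(c['world_to_cam']);q=M[:3,:3]@np.array(p,float)+M[:3,3]
    return (c['cx']+c['fx']*q[0]/-q[2], c['cy']+c['fy']*q[1]/q[2])
E
python3 - <<'E'
from h import *
for n in('top','side'):
    c=cap(n,n+'0.png');print(n,{k:c[k] for k in c if k!='img'})
print(sense())
E
```

```text
top {'fx': 483.4558363504685, 'fy': 483.4558363504685, 'cx': 315.39244035681764, 'cy': 239.63398516114813, 'world_to_cam': array([[-1.13102972e-02, -9.99810351e-01, -1.58536930e-02,
         4.57099439e+00],
       [ 9.96722278e-01, -1.25426486e-02,  7.99211059e-02,
        -5.58264347e+02],
       [-8.01047962e-02, -1.48977975e-02,  9.96675111e-01,
        -1.25867276e+03],
       [ 0.00000000e+00,  0.00000000e+00,  0.00000000e+00,
         1.00000000e+00]])}
side {'fx': 528.1600515509654, 'fy': 528.1600515509654, 'cx': 315.1291918815614, 'cy': 242.06818891856932, 'world_to_cam': array([[ 9.23358941e-01, -3.83614982e-01,  1.57420082e-02,
        -5.06585788e+02],
       [ 2.72827738e-01,  6.84439036e-01,  6.76097797e-01,
        -2.17571681e+02],
       [-2.70135689e-01, -6.19986089e-01,  7.36643712e-01,
        -1.11370894e+03],
       [ 0.00000000e+00,  0.00000000e+00,  0.00000000e+00,
         1.00000000e+00]])}
{'time_s': 0.1, 'joints': array([ 9.84583890e-01,  3.13387443e-01,  1.49834575e+00,  1.53249273e-06,
        1.33099096e+00, -2.23418522e-01]), 'dq': array([-0.00149073, -0.00154686, -0.00061476, -0.00042939, -0.00073438,
        0.00051239]), 'tau': array([ 2.67216732e-03, -4.12901723e+01, -2.60140014e+01, -1.50001770e-04,
        3.00562366e-03,  3.95513143e-05]), 'eef_pos': array([186.21025653, 490.63002649, 230.80146339]), 'ee_rot': array([-2.23502919e-04,  1.80403936e-01,  9.83592446e-01, -5.19727142e-04]), 'force': array([ 0.0116289 ,  0.54453561, -0.60086396]), 'wrist_torque': array([-0.00683588,  0.02259996, -0.02511144]), 'grip_width': 1.0010245265635664}
```

View pics/top0.png

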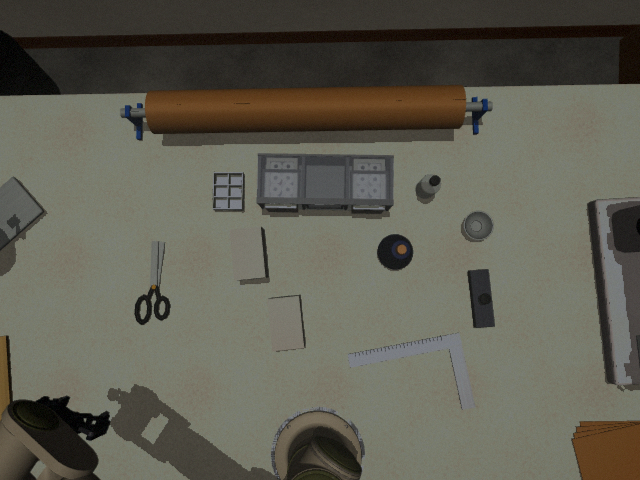

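View pics/side0.png

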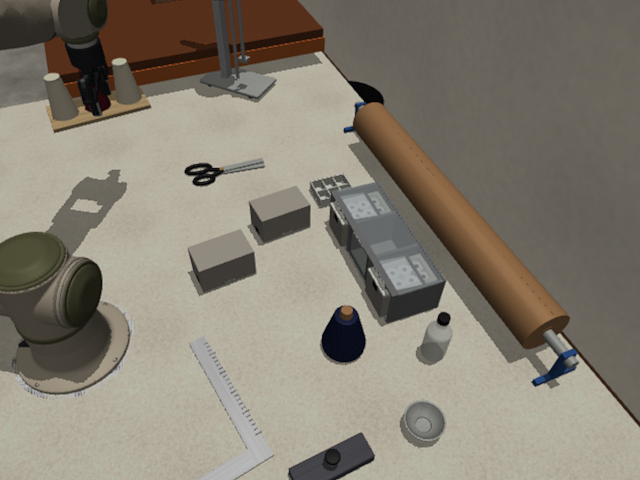

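Top view: candidates for the case are the grey box at (250,254) and another at (287,322); the rack's outer cases at (282,180) and (370,182) are already housed. The leftmost one is (250,254). The rack mouth is at about row 208, the cone at (395,251). I'll measure these now.

Run:
```python
from h import *
c=cap('top');im=c['img']
cv2.imwrite('pics/crop1.png',cv2.resize(im[140:360,200:420],None,fx=2.7,fy=2.7,interpolation=cv2.INTER_CUBIC))
hsv=cv2.cvtColor(im,cv2.COLOR_BGR2HSV)
print(im[250,248],im[322,285],im[200,215],im[262,266])
for (u,v) in((248,250),(285,322)):
    m=np.zeros((482,642),np.uint8)
    cv2.floodFill(im.copy(),m,(u,v),0,(5,)*3,(5,)*3,4|cv2.FLOODFILL_MASK_ONLY|cv2.FLOODFILL_FIXED_RANGE|(255<<8))
    m=cv2.morphologyEx(m[1:-1,1:-1],cv2.MORPH_CLOSE,np.ones((3,3)))
    k=max(cv2.findContours(m,0,2)[0],key=cv2.contourArea)
    r=cv2.minAreaRect(k);b=cv2.boxPoints(r)
    P=np.array([ray(c,*p,80) for p in b])[:,:2]
    print(r,P.tolist(),P.mean(0),np.linalg.norm(P[0]-P[1]),np.linalg.norm(P[1]-P[2]))
for n,p,z in [('rackFL',(258,208),99),('rackFR',(393,212),99),('rackBL',(258,154),99),('rackBR',(393,156),99),('cone',(395,252),40)]:
    print(n,ray(c,*p,z))
```

```text
[113 123 126] [111 121 125] [62 64 64] [31 35 36]
((324.1507873535156, 277.1389465332031), (295.3175048828125, 520.0357055664062), 89.85746765136719) [[847.4, 647.8], [829.0, -691.9], [94.8, -653.0], [100.3, 623.1]] [467.875 -18.5  ] 1339.8263506887747 735.2297940100088
((315.85888671875, 290.24151611328125), (376.1252746582031, 598.2857055664062), 85.84537506103516) [[865.3, 805.7], [954.0, -741.7], [18.9, -752.7], [-75.6, 700.1]] [440.65   2.85] 1549.9401440055678 935.164696724593
rackFL [633.5 139.8  99. ]
rackFR [ 618.9 -197.7   99. ]
rackBL [771.4 139.6  99. ]
rackBR [ 761.  -201.2   99. ]
cone [ 522.  -209.1   40. ]
```

View pics/crop1.png

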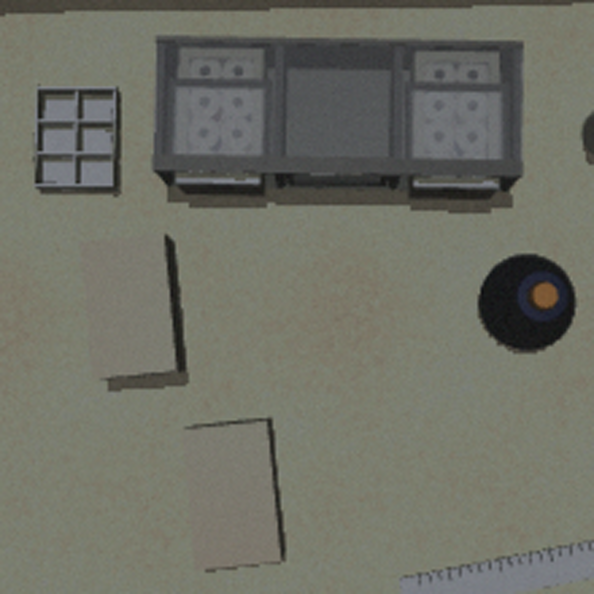

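Run:
```python
from h import *
c=cap('top');im=c['img']
lab=cv2.cvtColor(cv2.GaussianBlur(im,(3,3),0),cv2.COLOR_BGR2LAB).astype(int)
print(lab[250,248],lab[250,300],lab[320,285])
m=((lab[...,1]-lab[300,320,1]>=3)|(lab[...,2]-lab[300,320,2]<=-4)).astype(np.uint8)
m=((abs(lab-lab[250,248])[...,1:].max(-1)<=2)&(abs(lab-lab[250,248])[...,0]<14)).astype(np.uint8)*255
m=cv2.morphologyEx(m,cv2.MORPH_OPEN,np.ones((5,5)))
for k in cv2.findContours(m,0,2)[0]:
    A=cv2.contourArea(k)
    if not 900<A<3000: continue
    r=cv2.minAreaRect(k);b=cv2.boxPoints(r)
    if not(220<r[0][0]<310 and 220<r[0][1]<360):continue
    P=np.array([ray(c,*p,80) for p in b])[:,:2]
    print(A,b.round(1).tolist(),P.tolist(),P.mean(0),np.linalg.norm(P[0]-P[1]),np.linalg.norm(P[1]-P[2]))
f=lambda u,v:(200+u/2.7,140+v/2.7)
for n,p,z in [('A TR',(165,235),80),('A BR',(178,373),80),('A BL',(102,380),80),('B TL',(186,428),80),('B TR',(269,419),80),('B BR',(283,559),80),
 ('rFL',(155,172),99),('rFR',(521,178),99),('rBL',(156,38),99),('rBR',(522,42),99),('mFL',(276,172),99),('mFR',(402,172),99),('FLfoot',(168,203),0),('FRfoot',(512,208),0),('cone',(527,303),20)]:
    print(n,ray(c,*f(*p),z))
c=cap('side')
for p in((342,267),(343,350)): print(p,ray(c,*p,0))
```

```text
[130 127 133] [131 125 136] [129 127 135]
1526.0 [[266.6000061035156, 299.0], [297.8999938964844, 296.20001220703125], [302.6000061035156, 347.79998779296875], [271.29998779296875, 350.6000061035156]] [[405.7, 121.1], [411.9, 42.5], [284.3, 31.9], [278.1, 109.8]] [345.     76.325] 78.84415006834685 128.03952514751057
1502.0 [[228.1999969482422, 227.89999389648438], [259.3999938964844, 225.1999969482422], [263.8999938964844, 276.8999938964844], [232.60000610351562, 279.5]] [[586.3, 218.3], [592.1, 138.8], [461.2, 127.9], [455.4, 206.7]] [523.75  172.925] 79.71129154643025 131.35303574718023
A TR [587.5 134.6  80. ]
A BR [457.9 122.7  80. ]
A BL [452.2 193.8  80. ]
B TL [406.9 115.4  80. ]
B TR [414.4  38.2  80. ]
B BR [286.1  26.4  80. ]
rFL [644.4 141.3  99. ]
rFR [ 634.2 -198.    99. ]
rBL [771.2 140.2  99. ]
rBR [ 762.1 -202.    99. ]
mFL [642.9  28.8  99. ]
mFR [641.3 -88.1  99. ]
FLfoot [628.4 141.7   0. ]
FRfoot [ 618.8 -202.9    0. ]
cone [ 522.5 -212.5   20. ]
(342, 267) [612.8 -14.    0. ]
(343, 350) [ 519.9 -222.6    0. ]
```

Case A centre ≈ (522,171), yaw ≈ +0.08 rad. Rack mouth ≈ (637,−29), yaw ≈ −0.03. The case has to go about 200 mm right, so two rolls (160 mm) and a slide. I'll approach on its left side with the jaws spread along its length.

Call:
play_rows --pt "34 -22 0 0 0 -0.1126 1" --pt "34 -22 0 0 0 -0.1126 1" --pt "34 -22 0 0 0 -0.1126 1" --pt "34 -22 0 0 0 -0.1126 1" --pt "34 -22 0 0 0 -0.1126 1"

```text
time_s: 0.67
eef_pos: [355.3, 379.5, 230.8]
ee_rot: [-0.001, 0.45, 0.893, 0.0]
force: [0.1, 0.8, 0.5]
grip_width: 1.002
```

Call:
play_rows --pt "34 -22 0 0 0 -0.1126 1" --pt "34 -22 0 0 0 -0.1126 1" --pt "34 -22 0 0 0 -0.1126 1" --pt "34 -22 0 0 0 -0.1126 1" --pt "34 -22 0 0 0 -0.1126 1"

```text
time_s: 1.08
eef_pos: [529.2, 264.1, 230.8]
ee_rot: [-0.001, 0.691, 0.722, 0.001]
force: [0.0, 1.5, -0.7]
grip_width: 0.999
```

Call:
play_rows --pt "-3 -2 -35 0 0 0.02 1" --pt "-3 -2 -35 0 0 0.02 1" --pt "-3 -2 -35 0 0 0 1" --pt "-3 -2 -35 0 0 0 1" --pt "0 -2 -34 0 0 0 1"

```text
time_s: 1.5
eef_pos: [527.5, 247.6, 57.4]
ee_rot: [0.005, 0.683, 0.731, 0.008]
force: [1.2, 0.2, 0.0]
grip_width: 0.998
```

Run:
```python
from h import *
c=cap('side','s2.png');im=c['img']
cv2.imwrite('pics/s2c.png',cv2.resize(im[80:400,140:470],None,fx=1.8,fy=1.8,interpolation=cv2.INTER_CUBIC))
print(sense())
```

```text
{'time_s': 1.55, 'joints': array([0.2364641 , 0.62178359, 1.53507081, 0.00168454, 0.97685409,
       0.16799831]), 'dq': array([ 0.00892875, -0.03410232, -0.04137446,  0.00124701,  0.19038186,
        0.00949076]), 'tau': array([ 2.36902289e+00, -7.39724350e+01, -3.56081665e+01,  1.47812543e-01,
       -2.43696291e-01,  1.99538976e-02]), 'eef_pos': array([524.14967488, 246.3011428 ,  50.42228316]), 'ee_rot': array([0.00158658, 0.68282787, 0.73056832, 0.00367594]), 'force': array([-3.0241798 , -2.35945025, -7.4771857 ]), 'wrist_torque': array([-0.08300738,  0.13673373,  0.01034524]), 'grip_width': 1.001905818271996}
```

View pics/s2c.png

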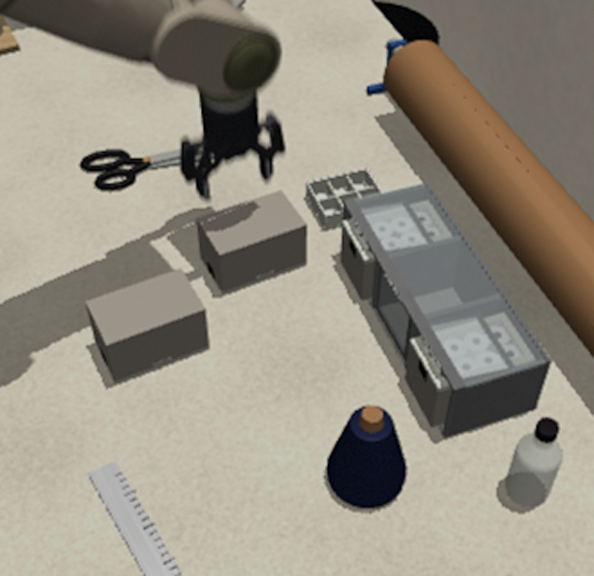

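Gripper stands left of the case (crop 235,150), clear of shears and case. Approaching to contact.

Call:
play_rows --pt "-3 -6 6 0 0 0 1" --pt "0 -6 2 0 0 0 1" --pt "0 -4 0 0 0 0 1" --pt "0 -3 0 0 0 0 1" --pt "0 -2 0 0 0 0 1"

```text
time_s: 1.97
eef_pos: [522.4, 223.9, 63.7]
ee_rot: [0.003, 0.683, 0.731, 0.005]
force: [0.4, -0.1, -0.1]
grip_width: 1.0
```

Run:
```python
from h import *
s=sense();print(s['eef_pos'],s['ee_rot'],s['force'])
```

```text
[522.40029234 223.86696166  63.66883884] [0.00258388 0.68268743 0.73068894 0.00498717] [ 0.35672422 -0.07584076 -0.12205516]
```

Call:
play_rows --pt "0 0 -7 0 0 0 1" --pt "0 -2 -2 0 0 0 1" --pt "0 -2 0 0 0 0 1" --pt "0 -2 0 0 0 0 1" --pt "0 -2 0 0 0 0 1"

```text
time_s: 2.38
eef_pos: [524.3, 216.2, 57.3]
ee_rot: [0.004, 0.683, 0.731, 0.008]
force: [0.5, 1.7, 1.0]
grip_width: 0.998
```

Call:
play_rows --pt "0.5 -6 6.5 0 0 0 1" --pt "0.5 -6.5 6.3 0 0 0 1" --pt "0.5 -7.5 5.4 0 0 0 1" --pt "0.6 -7.8 5 0 0 0 1"

```text
time_s: 2.72
eef_pos: [525.6, 186.6, 81.5]
ee_rot: [0.003, 0.682, 0.731, 0.007]
force: [0.2, 1.4, -0.4]
grip_width: 0.999
```

Run:
```python
from h import *
s=sense();print(s['eef_pos'],s['force'])
c=cap('side');im=c['img']
cv2.imwrite('pics/s3.png',cv2.resize(im[110:330,160:440],None,fx=2,fy=2))
```

```text
[525.64076876 186.61655024  81.51911258] [ 0.23544672  1.36592777 -0.43093077]
```

View pics/s3.png

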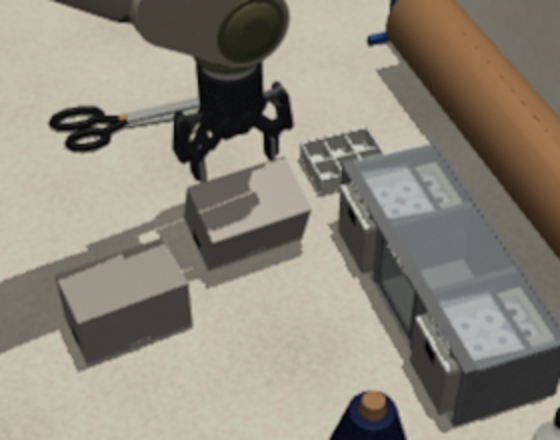

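The case is tipping about 20° on its far edge (crop 245,215), no slide evident. Continuing the arc.

Call:
play_rows --pt "0.6 -8.2 4.2 0 0 0 1" --pt "0.6 -8.6 3.6 0 0 0 1" --pt "0.6 -8.8 2.7 0 0 0 1" --pt "0.6 -9 1.8 0 0 0 1" --pt "0.6 -9 1 0 0 0 1"

```text
time_s: 3.18
eef_pos: [529.9, 137.2, 98.2]
ee_rot: [0.005, 0.682, 0.731, 0.008]
force: [-0.0, -0.1, 0.2]
grip_width: 0.999
```

Run:
```python
from h import *
s=sense();print(s['eef_pos'],s['force'])
c=cap('side');im=c['img']
cv2.imwrite('pics/s4.png',cv2.resize(im[110:330,160:440],None,fx=2,fy=2))
```

```text
[529.86835769 137.20780678  98.17874573] [-0.00073489 -0.11218806  0.15162291]
```

View pics/s4.png

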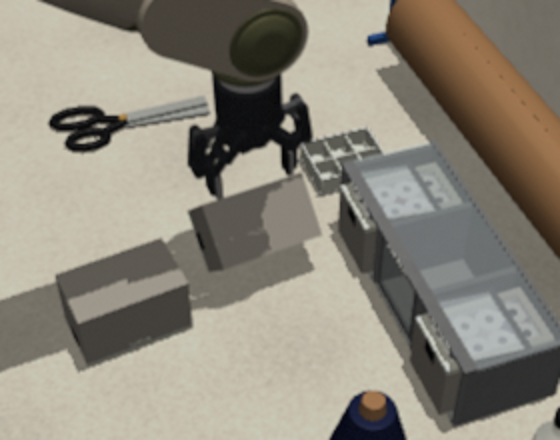

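Past 45° and toppling freely (crop 255,220). Back off, let it settle, and measure again.

Call:
play_rows --pt "0 25 15 0 0 0 1" --pt "0 25 0 0 0 0 1" --pt "0 10 0 0 0 0 1" --pt "0 0 0 0 0 0 1" --pt "0 0 0 0 0 0 1"

```text
time_s: 3.65
eef_pos: [530.3, 194.1, 113.0]
ee_rot: [0.005, 0.684, 0.729, 0.007]
force: [0.3, 0.4, -0.0]
grip_width: 1.001
```

```bash
cat >> h.py <<'E'
def pair(a,b):
    A=cap('top')['img'];B=cap('side')['img']
    A=cv2.resize(A[140:360,190:420],None,fx=1.7,fy=2.4)[:, :]
    A=cv2.resize(cap('top')['img'][140:350,200:400],None,fx=2,fy=2,interpolation=cv2.INTER_CUBIC)
    B=cv2.resize(B[110:320,200:400],None,fx=2,fy=2,interpolation=cv2.INTER_CUBIC)
    cv2.imwrite('pics/'+a,np.hstack([A,B]))
E
python3 - <<'E'
from h import *
pair('p5.png',0)
s=sense();print(s['eef_pos'],s['force'])
E
```

```text
[530.39152647 193.44785577 113.03999471] [ 0.01425437  0.24773858 -0.23877406]
```

View pics/p5.png

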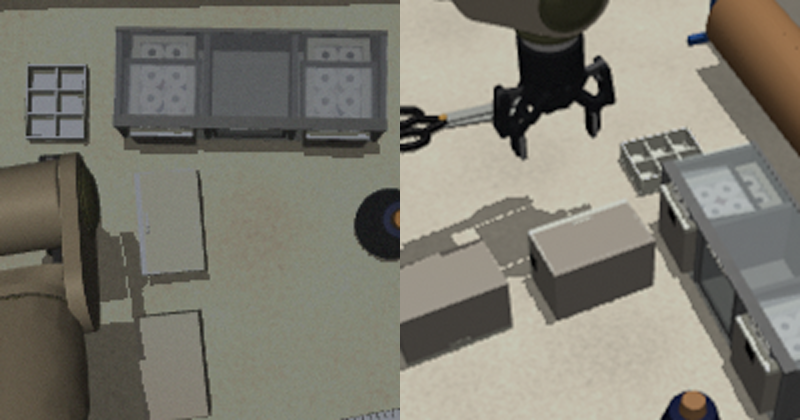

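The case rests on its side, lid frame facing left (left panel: corners (136,173), (198,170), (207,271), (143,275)); the look-alike below is untouched.

Run:
```python
from h import *
c=cap('top')
P=np.array([ray(c,200+u/2,140+v/2,80)[:2] for u,v in((136,173),(198,170),(207,271),(143,275))]);print(P,P.mean(0))
d=P[0]-P[3];e=P[1]-P[2];print(np.arctan2(d[1],d[0]),np.arctan2(e[1],e[0]))
```

```text
[[588.6 117. ]
 [591.4  38.2]
 [463.5  28. ]
 [459.4 108.6]] [525.725  72.95 ]
0.06492410442683444 0.07958137637586324
```

Call:
play_rows --pt "-2 -10 -14 0 0 0 1" --pt "-2 -10 -14 0 0 0 1" --pt "-2 -10 -14 0 0 0 1" --pt "0 -10 -10 0 0 0 1" --pt "0 -8 0 0 0 0 1"

```text
time_s: 4.27
eef_pos: [524.5, 142.0, 59.7]
ee_rot: [0.005, 0.685, 0.728, 0.008]
force: [-0.0, 0.5, -0.7]
grip_width: 1.0
```

Call:
play_rows --pt "0 -6 0 0 0 0 1" --pt "0 -5 0 0 0 0 1" --pt "0 -3 0 0 0 0 1" --pt "0 -2 0 0 0 0 1" --pt "0 -2 0 0 0 0 1"

```text
time_s: 4.68
eef_pos: [525.5, 121.2, 61.7]
ee_rot: [0.006, 0.686, 0.727, 0.009]
force: [-0.6, 2.6, 0.7]
grip_width: 0.994
```

Call:
play_rows --pt "0 3 -4 0 0 0 1" --pt "0 -2 -2 0 0 0 1" --pt "0 -3 0 0 0 0 1"

```text
time_s: 4.93
eef_pos: [526.0, 119.8, 56.1]
ee_rot: [0.006, 0.686, 0.728, 0.01]
force: [-0.6, 2.4, 0.5]
grip_width: 0.997
```

Call:
play_rows --pt "0.5 -6 6.5 0 0 0 1" --pt "0.5 -6.5 6.3 0 0 0 1" --pt "0.5 -7.5 5.4 0 0 0 1" --pt "0.6 -7.8 5 0 0 0 1"

```text
time_s: 5.27
eef_pos: [527.4, 90.7, 80.3]
ee_rot: [0.006, 0.685, 0.728, 0.009]
force: [0.6, 0.2, 0.2]
grip_width: 0.997
```

Call:
play_rows --pt "0.6 -8.2 4.2 0 0 0 1" --pt "0.6 -8.6 3.6 0 0 0 1" --pt "0.6 -8.8 2.7 0 0 0 1" --pt "0.6 -9 1.8 0 0 0 1" --pt "0.6 -9 1 0 0 0 1"

```text
time_s: 5.68
eef_pos: [531.5, 41.0, 97.2]
ee_rot: [0.007, 0.685, 0.728, 0.01]
force: [0.4, 0.3, 0.4]
grip_width: 0.998
```

Call:
play_rows --pt "0 25 15 0 0 0 1" --pt "0 25 0 0 0 0 1" --pt "0 25 0 0 0 0 1" --pt "0 15 0 0 0 0 1" --pt "0 0 0 0 0 0 1"

```text
time_s: 6.1
eef_pos: [532.6, 127.2, 113.1]
ee_rot: [0.008, 0.688, 0.726, 0.009]
force: [-1.0, 0.2, 0.1]
grip_width: 0.999
```

Run:
```python
from h import *
pair('p6.png',0)
s=sense();print(s['eef_pos'],s['force'])
```

```text
[532.71424084 124.89037311 112.99356649] [-0.39613371 -0.95682608 -0.38559371]
```

View pics/p6.png

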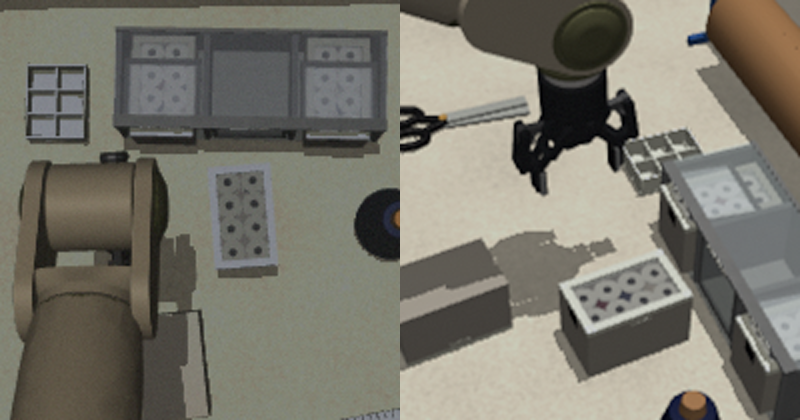

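Lid is up (left panel corners (209,168), (269,165), (276,265), (215,270)), almost in front of the middle bay. Views used so far: 7.

Run:
```python
from h import *
c=cap('top');im=c['img']
f=lambda P,z:np.array([ray(c,200+u/2,140+v/2,z)[:2] for u,v in P])
P=f(((209,168),(269,165),(276,265),(215,270)),80);print(P.tolist(),P.mean(0))
d=P[0]-P[3];e=P[1]-P[2];print(np.arctan2(d[1],d[0]),np.arctan2(e[1],e[0]))
# white frame mask
lab=cv2.cvtColor(im,cv2.COLOR_BGR2LAB)
m=((lab[...,0]>135)&(lab[...,2]<131)).astype(np.uint8)*255
m[:,:300]=0;m[:,342:]=0;m[:217]=0;m[285:]=0
pts=cv2.findNonZero(m);r=cv2.minAreaRect(cv2.convexHull(pts));b=cv2.boxPoints(r)
Q=np.array([ray(c,*p,80)[:2] for p in b]);print(b.tolist(),Q.tolist(),Q.mean(0))
R=f(((116,30),(386,32),(386,131),(116,130)),99);print(R.tolist(),R.mean(0))
# dark bay-mouth / dividers row profile
print(im[185,250:400,1].tolist())
```

```text
[[593.8, 24.2], [596.6, -51.9], [470.0, -58.9], [464.6, 17.9]] [531.25  -17.175]
0.04872301820887543 0.055236015095126316
[[303.0660095214844, 222.92385864257812], [334.8324890136719, 220.65481567382812], [338.4974670410156, 271.9644470214844], [306.7309875488281, 274.2334899902344]] [[596.6, 27.8], [601.3, -52.8], [471.4, -60.1], [466.6, 19.8]] [533.975 -16.325]
[[768.8, 139.6], [761.0, -201.2], [635.2, -198.1], [641.1, 139.8]] [701.525 -29.975]
[134, 135, 131, 132, 131, 126, 130, 107, 84, 80, 67, 68, 81, 77, 92, 115, 116, 119, 118, 116, 112, 123, 126, 122, 128, 124, 124, 122, 120, 121, 117, 120, 115, 119, 125, 123, 123, 121, 119, 123, 123, 120, 116, 119, 118, 117, 119, 101, 75, 75, 84, 87, 81, 83, 74, 66, 87, 93, 92, 90, 94, 95, 96, 88, 92, 90, 94, 95, 94, 94, 93, 91, 93, 91, 94, 91, 93, 92, 95, 92, 89, 93, 91, 93, 93, 92, 91, 93, 95, 93, 92, 93, 92, 88, 79, 69, 82, 82, 80, 91, 77, 75, 91, 115, 116, 117, 119, 114, 113, 120, 121, 125, 122, 123, 123, 116, 118, 116, 122, 112, 110, 110, 116, 123, 123, 125, 122, 121, 120, 115, 108, 121, 118, 120, 118, 105, 86, 79, 74, 66, 73, 82, 83, 109, 132, 129, 133, 130, 131, 136]
```

Call:
play_rows --pt "0 -10 -20 0 0 -0.073 1" --pt "0 -12 -22 0 0 0 1" --pt "0 -12 -22 0 0 0 1" --pt "0 -10 -16 0 0 0 1" --pt "0 -8 -6 0 0 0 1"

```text
time_s: 6.72
eef_pos: [534.2, 66.8, 26.1]
ee_rot: [0.01, 0.717, 0.697, 0.011]
force: [-0.1, 0.4, -0.8]
grip_width: 0.999
```

Call:
play_rows --pt "0 -8 0 0 0 0 1" --pt "0 -8 0 0 0 0 1" --pt "0 -6 0 0 0 0 1" --pt "0 -4 0 0 0 0 1" --pt "0 -3 0 0 0 0 1"

```text
time_s: 7.13
eef_pos: [534.9, 32.4, 27.6]
ee_rot: [0.011, 0.718, 0.695, 0.011]
force: [0.7, 0.7, -1.7]
grip_width: 1.005
```

Call:
play_rows --pt "0 -3 -1 0 0 0.008 1" --pt "0 -3 0 0 0 0 1" --pt "0 -3 0 0 0 0 1" --pt "0 -2 0 0 0 0 1" --pt "0 -1 0 0 0 0 1"

```text
time_s: 7.55
eef_pos: [535.5, 20.1, 28.1]
ee_rot: [0.012, 0.715, 0.699, 0.012]
force: [-0.5, 1.4, -0.4]
grip_width: 0.998
```

```bash
cat >> h.py <<'E'
def case():
    c=cap('top');im=c['img']
    lab=cv2.cvtColor(im,cv2.COLOR_BGR2LAB)
    m=((lab[...,0]>135)&(lab[...,2]<131)).astype(np.uint8)*255
    m[:,:302]=0;m[:,346:]=0;m[:212]=0;m[285:]=0
    r=cv2.minAreaRect(cv2.convexHull(cv2.findNonZero(m)));b=cv2.boxPoints(r)
    Q=np.array([ray(c,*p,80)[:2] for p in b])
    print(Q.tolist(),Q.mean(0)); s=sense();print(s['eef_pos'],s['force'])
E
python3 -c "
from h import *
case()"
```

```text
[[598.7, 5.1], [597.6, -70.9], [471.2, -68.9], [472.0, 6.5]] [534.875 -32.05 ]
[535.50750725  19.99496288  28.10651883] [-0.5971454   1.02954368 -1.02259187]
```

Case now square: yaw ≈ −0.016, centre ≈ (535,−30); the bay line there is ≈ −27, clearance ±12. Moving round behind its near end, turning the jaws across.

Call:
play_rows --pt "0 20 0 0 0 0 1" --pt "0 10 35 0 0 0 1" --pt "0 0 38 0 0 0 0" --pt "-10 0 38 0 0 0.12 0" --pt "-25 -10 0 0 0 0.12 0"

```text
time_s: 8.02
eef_pos: [500.5, 41.2, 141.3]
ee_rot: [0.01, 0.624, 0.781, 0.011]
force: [0.7, -0.9, 0.8]
grip_width: 0.605
```

Call:
play_rows --pt "-25 -15 0 0 0 0.122 0" --pt "-25 -15 0 0 0 0.122 0" --pt "-20 -15 0 0 0 0.122 0" --pt "-15 -15 0 0 0 0.122 0" --pt "0 -10 0 0 0 0.122 0"

```text
time_s: 8.43
eef_pos: [409.7, -29.9, 144.0]
ee_rot: [0.009, 0.355, 0.935, 0.014]
force: [-0.5, -0.6, 0.7]
grip_width: 0.498
```

Call:
play_rows --pt "0 0 0 0 0 0.122 0" --pt "0 0 0 0 0 0.122 0" --pt "0 0 0 0 0 0.122 0" --pt "0 0 0 0 0 0.122 0" --pt "0 0 0 0 0 0.122 0"

```text
time_s: 8.85
eef_pos: [408.8, -32.9, 145.1]
ee_rot: [0.006, 0.05, 0.999, 0.015]
force: [0.1, -0.3, 0.1]
grip_width: 0.498
```

Call:
play_rows --pt "5 1 -25 0 0 0.04 0" --pt "5 1 -25 0 0 0.04 0" --pt "5 1 -25 0 0 0 0" --pt "5 0 -20 0 0 0 0" --pt "2 0 -3 0 0 0 0"

```text
time_s: 9.27
eef_pos: [433.0, -31.0, 45.8]
ee_rot: [0.009, 0.004, 1.0, 0.013]
force: [-0.3, -0.1, -0.0]
grip_width: 0.501
```

```bash
python3 -c "
from h import *
case();print(sense()['ee_rot'])
c=cap('side');cv2.imwrite('pics/s8.png',cv2.resize(c['img'][110:330,180:440],None,fx=2,fy=2))"
```

```text
[[598.7, 7.7], [597.6, -70.9], [471.2, -68.9], [472.1, 9.0]] [534.9   -30.775]
[433.43381912 -31.13111889  46.65384987] [-0.68930253  0.30681806 -0.44321573]
[0.00975848 0.00362991 0.99986365 0.01281745]
```

View pics/s8.png

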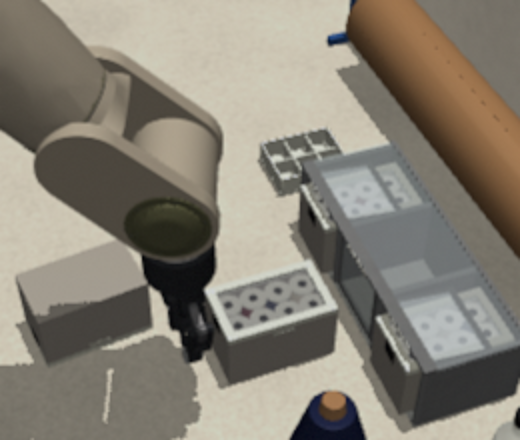

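Gripper is behind the case's near end (crop 200,330), case squarely facing the open bay with its flap; look-alike clear. Pushing in.

Call:
play_rows --pt "12 0 -1 0 0 0 0" --pt "10 0 -1 0 0 0 0" --pt "8 0 0 0 0 0 0" --pt "8 0 0 0 0 0 0" --pt "8 0 0 0 0 0 0"

```text
time_s: 9.78
eef_pos: [481.6, -31.8, 51.4]
ee_rot: [0.012, 0.004, 1.0, 0.012]
force: [-1.5, 0.4, -0.6]
grip_width: 0.497
```

Call:
play_rows --pt "9 0 0 0 0 0 0" --pt "9 0 0 0 0 0 0" --pt "9 0 0 0 0 0 0" --pt "9 0 0 0 0 0 0" --pt "9 0 0 0 0 0 0"

```text
time_s: 10.2
eef_pos: [527.8, -31.2, 53.1]
ee_rot: [0.01, 0.003, 1.0, 0.012]
force: [-2.4, -0.6, -1.6]
grip_width: 0.502
```

```bash
python3 -c "
from h import *
case();print(sense()['ee_rot'])
cap('top','t9.png')"
```

```text
[[624.3, 7.4], [623.2, -71.3], [584.9, -70.7], [585.9, 7.8]] [604.575 -31.7  ]
[529.55291651 -31.49688727  53.43081962] [-0.75071249  1.25876956 -0.80356236]
[0.01107289 0.00343733 0.9998654  0.01160889]
```

Call:
play_rows --pt "8 0 -1.5 0 0 0 0" --pt "8 0 -1.5 0 0 0 0" --pt "8 0 -1 0 0 0 0" --pt "8 0 -0.5 0 0 0 0" --pt "8 0 -0.5 0 0 0 0"

```text
time_s: 10.72
eef_pos: [567.0, -31.1, 50.3]
ee_rot: [0.008, 0.003, 1.0, 0.012]
force: [-4.1, -0.7, 3.7]
grip_width: 0.501
```

Call:
play_rows --pt "7 0 -0.5 0 0 0 0" --pt "7 0 -0.5 0 0 0 0" --pt "6 0 0 0 0 0 0" --pt "5 0 0 0 0 0 0" --pt "5 0 0 0 0 0 0"

```text
time_s: 11.13
eef_pos: [599.2, -31.1, 50.0]
ee_rot: [0.008, 0.003, 1.0, 0.012]
force: [-4.5, -0.7, 3.3]
grip_width: 0.498
```

```bash
python3 -c "
from h import *
s=sense();print(s['eef_pos'],s['force'])
a=cap('top')['img'];b=cap('side')['img']
cv2.imwrite('pics/p10.png',np.hstack([cv2.resize(x,None,fx=2,fy=2,interpolation=cv2.INTER_CUBIC) for x in(a[140:350,220:420],b[150:360,260:460])]))"
```

```text
[599.2038974  -31.09078072  50.0097782 ] [-4.54801404 -0.7066782   3.29705447]
```

View pics/p10.png

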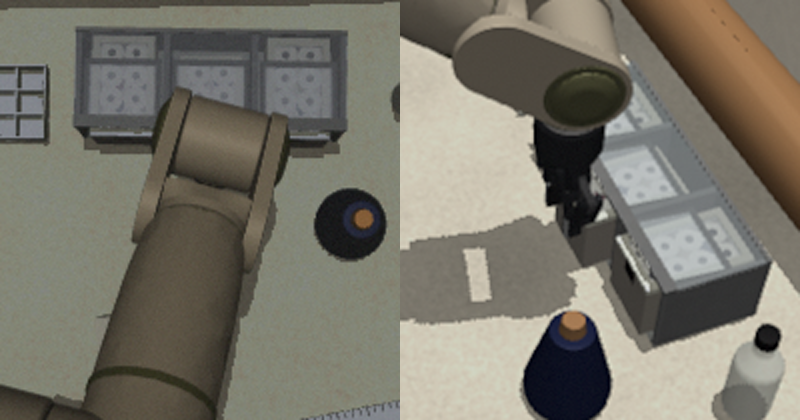

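The case is most of the way in with the flap lying on it (right panel 640,175). Pushing the last ~22 mm gently.

Call:
play_rows --pt "5 0 0 0 0 0 0" --pt "5 0 0 0 0 0 0" --pt "4 0 0 0 0 0 0" --pt "4 0 0 0 0 0 0"

```text
time_s: 11.57
eef_pos: [618.3, -31.1, 49.9]
ee_rot: [0.008, 0.003, 1.0, 0.012]
force: [-2.9, 0.5, 1.9]
grip_width: 0.503
```

Call:
play_rows --pt "3 0 0 0 0 0 0" --pt "3 0 0 0 0 0 0" --pt "2 0 0 0 0 0 0"

```text
time_s: 11.82
eef_pos: [622.6, -30.9, 49.7]
ee_rot: [0.001, 0.002, 1.0, 0.012]
force: [-20.4, -1.0, 13.4]
grip_width: 0.5
```

Call:
play_rows --pt "3 0 0 0 0 0 0" --pt "3 0 0 0 0 0 0"

```text
time_s: 11.98
eef_pos: [622.2, -30.9, 49.9]
ee_rot: [-0.009, 0.002, 1.0, 0.013]
force: [-25.2, -1.1, 15.7]
grip_width: 0.502
```

Home against the back (−25 N, TCP stopped at 622 where predicted). Back off straight and look.

Call:
play_rows --pt "-4 0 0 0 0 0 0" --pt "-10 0 0 0 0 0 0" --pt "-25 0 0 0 0 0 0" --pt "-30 0 20 0 0 0 0" --pt "-30 0 35 0 0 0 0"

```text
time_s: 12.4
eef_pos: [524.8, -30.9, 98.4]
ee_rot: [-0.01, 0.002, 1.0, 0.013]
force: [0.4, -1.4, 1.6]
grip_width: 0.497
```

Call:
play_rows --pt "-30 0 25 0 0 0 0" --pt "-30 0 20 0 0 0 0" --pt "-30 0 0 0 0 0 0" --pt "0 0 0 0 0 0 0" --pt "0 0 0 0 0 0 0"

```text
time_s: 12.82
eef_pos: [431.8, -31.3, 151.0]
ee_rot: [-0.002, 0.003, 1.0, 0.011]
force: [0.5, -0.4, 0.9]
grip_width: 0.5
```

```bash
python3 -c "
from h import *
s=sense();print(s['eef_pos'],s['force'])
a=cap('top')['img'];b=cap('side')['img']
cv2.imwrite('pics/p11.png',np.hstack([cv2.resize(x,None,fx=2,fy=2,interpolation=cv2.INTER_CUBIC) for x in(a[140:350,200:400],b[150:360,240:440])]))"
```

```text
[431.79598579 -31.3068507  150.99456998] [ 0.50270394 -0.40639368  0.91180026]
```

View pics/p11.png

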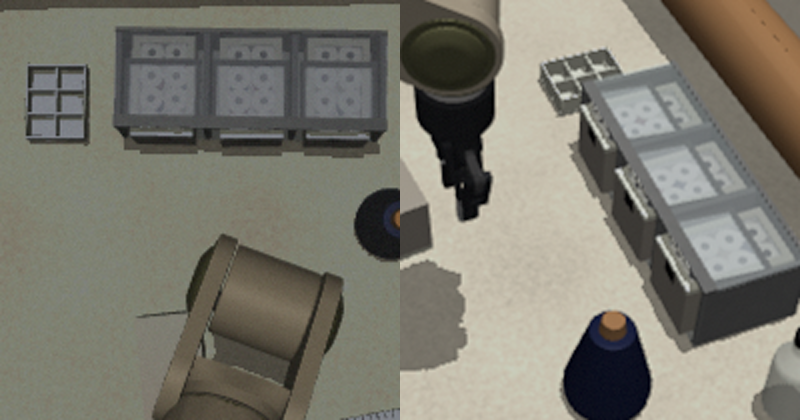

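The middle case (left panel 250,138; right panel 650,190) sticks out as far as its neighbours. Its lid is up with the flap lying on it, like theirs. Tray and cone haven't moved, and the gripper is clear.

```bash
python3 -c "
from h import *
ctrl.finish_job()"
```

```text
the job is handed in; nothing more can be done
```

The thread case is lid up and fully home in the middle bay, holding the flap up. I handed the job in at about 13 s of the 61 s allowed.

- **What I did:** I took the leftmost of the two grey boxes and rolled it twice to the right, letting it rest on its side in between. I squared it up in front of the bay with a low sideways push, then pushed it endwise through the flap until it met the back wall.
- **Last checks:** The push stopped where I had calculated, with the wrist force rising to about 25 N along the push (about 30 N in all, limit 120 N). In both camera views the case sticks out of the mouth as far as its neighbours, and its flap lies on top like theirs. The gripper touches nothing.
- **Other things on the bench:** The tray and cone look unmoved in the last pictures. The look-alike box, shears, bottle, weight and pins were never touched as far as the forces and earlier pictures show. They were hidden or out of frame at the end, so I did not measure them again. No check failed or disagreed.

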